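Drive a snapped dowel out of a carved bracket

TASK

One of the two old dowels in the carved bracket clamped on the sloping stand has snapped off below the surface. Take the square-handled steel drift from the tool rack, push the broken dowel right through from the carved face so that it drops into the tray underneath, then hang the drift back in the rack by its collar. Leave the sound dowel, the gouge and the other things where they are, and do not ram the drift into the carved wood.

Things in the scene. Friction and masses are not known exactly. Their poses are not given: they have to be found in the camera images.
- carving: Old oak bracket 150 x 270 mm, 64 mm thick, clamped on a sloping stand; fixed. Origin: middle of the carved face, 150 mm above the table. z: out of the face, parallel to both bores, 30 degrees from vertical, leaning to the robot; x: up the slope; y: along the bracket. Face relief up to 9 mm; clamps beyond |y| = 105 mm rise 31 mm. Through bores, 19.5 mm diameter, at y = -48 and +48 mm.
- bore_right (a point): Centre of the mouth of the bore at y = -48 mm of the carving, on the carved face; axes as carving (z out along the bore). The bore is 64 mm deep and opens underneath, above the tray.
- bore_left (a point): Centre of the mouth of the bore at y = +48 mm of the carving; otherwise as bore_right. Which of the two bores holds the broken dowel differs from run to run.
- dowel_center (a point): Centre of the broken oak dowel, 18 mm diameter, 60 mm long, 14 g; z along its axis. It sits tight in one bore, its top 10 mm below the carved face, its foot 6 mm out at the back. It takes about 8 to 13 N along the bore, is gripped until its top is 52 mm below the face and is out once that is 64 mm below. It then drops into the tray.
- dowel_top (a point): Middle of the broken dowel's upper end, 30 mm from its centre; z along its axis.
- sound_center (a point): Centre of the sound oak dowel in the other bore, 18 mm diameter, 82 mm long, its top standing 18 mm proud of the carved face. To be left alone.
- tray: White catch tray with a cork floor, 200 x 206 mm, 28 mm high, 4 mm walls, floor 6 mm above the table, fixed under the stand between its posts. Origin: centre of its underside; axes: those of the stand (x level, y along the bracket, z up).
- drift_grip (a point): Centre of the drift's square wooden handle, 24 x 24 mm, 66 mm long (33 mm either way); x, y square to its faces, z up the drift to its head. Below it a steel collar (31 mm diameter, 6 mm thick) and a round steel shaft (13 mm diameter); above it a cap, 4 mm. All 186 mm long, about 0.17 kg. It starts hanging upright by its collar in an end hole of the rack.
- drift_collar (a point): Centre of the underside of the drift's collar, 40 mm below drift_grip: the face that rests on the rack. z along the drift.
- drift_tip (a point): Flat tip of the drift's shaft (10 mm diameter, bevelled over its last 6 mm), 150 mm below drift_grip and 110 mm below the underside of the collar. z along the drift.
- rack_hole0 (a point): Middle of the top edge of a 20 mm hole in the plywood tool rack, at y = -82 mm of the rack. The rack's board is 76 x 270 mm, 22 mm thick, its top 124 mm above the table, on end panels, open below. Axes: x across the rack, y along its row of three holes, z up.
- rack_hole1 (a point): The rack's middle hole (20 mm), empty at the start; axes as rack_hole0.
- rack_hole2 (a point): The rack's hole at y = +82 mm (20 mm); axes as rack_hole0.
- gouge_grip (a point): Point on the axis of a wood gouge with a round, bulging, light wooden handle (31 mm diameter at most, top 37 mm above this point, 201 mm above the table), hanging in the other end hole of the rack. To be left alone.
- jar_center (a point): Centre of a glass jar with a blue lid, 72 mm diameter, 95 mm high, standing behind the rack. To be left alone.
- fragment_center (a point): Middle of a loose piece of carving, 120 x 60 x 27 mm, lying flat to the left of the stand. To be left alone.
Mind the look-alikes: they are no part of the job. What is shaped like the part that bears drift_grip but blue is not meant.

How it is judged:
On the way, in this order (a step that is already met when the one before it is completed fails the run):
1. the drift's tip is inside the bore, pressing on the broken dowel (z of drift_tip in the frame of carving below -0.004 m and distance between drift_tip and dowel_top below 0.009 m and contact force between drift and dowel above 1 N), for 0.1 s.
2. the broken dowel has come out at the back and lies in the tray (x of dowel_center in the frame of tray between -0.1 and 0.1 m and y of dowel_center in the frame of tray between -0.103 and 0.103 m and z of dowel_center in the frame of tray below 0.035 m), for 0.2 s.
At the end, for the whole second after the job is handed in: The broken dowel lies still in the tray (centre within its outline, under 35 mm above the table); the drift hangs still in a rack hole, collar within 8 mm of the hole's top centre, upright within 7 degrees; sound dowel within 5 mm, gouge, jar and loose carving within 15 mm of their starts (all of step 2 and (distance between drift_collar and rack_hole0 below 0.008 m or distance between drift_collar and rack_hole1 below 0.008 m or distance between drift_collar and rack_hole2 below 0.008 m) and angle between drift_grip's own z axis and vertical below 0.12 rad and linear speed of each of dowel, drift below 0.03 m/s and distance of sound_center from where it was at the start of the episode below 0.005 m and distance of each of jar_center, fragment_center, gouge_grip from where it was at the start of the episode below 0.015 m); the robot touches nothing.
It fails at once if the sound dowel is shifted by more than 5 mm (distance of sound_center from where it was at the start of the episode above 0.005 m).
It fails at once if the jar, the loose carving or the gouge is shifted by more than 15 mm (distance of any of jar_center, fragment_center, gouge_grip from where it was at the start of the episode above 0.015 m).
It fails at once if the drift is rammed into the carved wood with more than 40 N (contact force between drift and carving above 40 N).
It also fails if it takes over 67 s, if anything falls off the work surface, if the arm or the gripper's body presses on something with over 40 N, if the wrist force passes 120 N, or if a joint passes its speed limit or range.

ROBOT

A 6-joint arm with a two-finger parallel gripper is mounted at the origin on the work surface. World frame = base frame: x ahead of the robot, y to its left, z up, the work surface at z = 0. Lengths are in m, angles in rad, forces in N, time in s.
With the tool pointing down it reaches from about 0.25 to 0.725 m from the base axis. Payload 4 kg.
Tool frame: the origin (TCP) lies at the very end of the fingers, on their centre line; the grasp point (between the pads) lies 19 mm behind it (bot.pinch_z is the distance from the TCP to the grasp point, in m); z points along the fingers, x is the direction in which the jaws open and shut, and the axes are right-handed (so a half turn about z gives the same grasp; the last joint's range is limited). The gripper opens to 85 mm and grips with 20 to 120 N. Pads are 22 mm wide; open, the fingers measure 114 mm over their backs; the gripper's body (76 mm by 85 mm) begins 54 mm behind the grasp point. The pads swing forward as they close: fully open they stand 13 mm farther back than shut.
Start: joints at [-1.153, 0.241, 0.005, 1.335, 0, 1.571], TCP at [0.203, -0.457, 0.231] pointing down, gripper open.
Joint ranges: [-2.72, 2.72], [-1.05, 1.87], [-1.09, 1.28], [-1.99, 2.15], [-1.42, 1.44], [-3.14, 3.14]. Speed limits (rad/s): [2.79, 2.79, 3.14, 3.14, 3.14, 3.14].

INTERFACE

Orientations are given as a unit quaternion [x, y, z, w].
In Python, from workcell import bot gives the robot as it stands. The module is installed in compiled form; this text tells all that it offers.
- The arm moves only by the shell command python3 -m inch 'ROWS'. ROWS is JSON, a list of rows, each a list of 7 numbers: the shift along the tool's x, y, z scaled (see below), then the turn, a rotation vector about the tool's x, y, z scaled (see below), then the gripper command: -1 is fully open, 1 is shut, values between are in proportion. In form: [[x, y, z, wx, wy, wz, gripper], ...]. A call has exactly 8 rows; each row shifts and turns the commanded pose from where the row before left it, along the tool's axes as they then stand; what a row does not reach is not made up. The controller multiplies each number of a shift by 2.5 cm and each number of a turn by 180 degrees. A row lasts 1/10 s, in which the tool goes at most 50 mm and 8.59 degrees, less where a joint would pass 70% of its speed; a pose out of reach is approached as far as the arm can. A call with a number of a shift or a turn outside -1 to 1 is refused whole. A call with a gripper value outside its range is refused whole. The fingers move at their own pace and stop on an object; the grip force is fixed at half the most. Time passes only in rows, so rows that do not move let the fingers close, or fill a call up. It gives the time, the measured TCP pose, the force and the opening at its end, in the units of the state.
- bot.get_obs(): the state, without advancing time (a new reading comes with each control period).
- bot.camera(name): name is "side" or "top" or "wrist"; returns (picture, depth): 420x560x3 uint8, blue, green, red; 420x560 float32, m along the optical axis (not along the pixel's ray), 0 where there is no reading.
- bot.get_calibration(name): a dict with "vfov" (degrees; the focal length in pixels is half the picture's height over the tangent of half this angle, whatever the lens; pixels are square), "cx", "cy" (the principal point, pixels), "dist_coeffs" ([k1, k2, p1, p2, k3] as OpenCV has them; the pictures are not rectified), "R" (3x3) and "t" (3): a world point X has camera coordinates R X + t. Camera axes: x right, y down, z forward; pixel columns grow to the right and rows downward; lengths in m; the calibration is good to about 2 mm. A picture is of the moment at which its call begins: read the wrist's pose just before it. get_calibration takes no time and is no camera call; for the wrist camera it gives the pose at the moment of the call.
- bot.job_done(): hands the job in, once; it reports no verdict.
The state is a dict: "clock": time; "joint_pos": joint angles; "joint_vel": joint speeds; "tau": joint torques, N m; "eef_pos": TCP position; "tool_rot": TCP orientation; "ft_force": force on the tool from outside, world axes, zero at the start; "ft_torque": the same for the moment, N m; "grip_width": finger opening in m.
Only numpy, scipy, OpenCV 4.12 (cv2) and the standard library are available. Lean on these libraries where they do the work, as an engineer would, in place of code of your own. Each camera call takes 0.05 s, during which the arm holds its last target.

## Working session

There is one attempt and no reset: what is moved stays moved. The work goes in short steps, Python scripts to look and compute and a shell command to move; the robot and the scene stay as the last step left them, time stands still between calls to the robot, and variables do not carry over. Pictures are saved under pics/ and viewed, and the job is handed in when it is done.

```bash
mkdir -p pics; cat > h.py <<'E'
import numpy as np, cv2
from workcell import bot
def K(c):
    f=210/np.tan(np.radians(c["vfov"])/2)
    return np.array([[f,0,c["cx"]],[0,f,c["cy"]],[0,0,1.]])
def snap(n,fn):
    c=bot.get_calibration(n); im,d=bot.camera(n)
    cv2.imwrite(f"pics/{fn}.png",im); np.savez(f"pics/{fn}.npz",d=d,K=K(c),D=np.array(c["dist_coeffs"],float),R=np.array(c["R"]),t=np.array(c["t"]),im=im)
def load(fn): return np.load(f"pics/{fn}.npz")
def px(fn,u,v,depth=None,z=None):
    s=load(fn); 
    n=cv2.undistortPoints(np.array([[[u,v]]],float),s["K"],s["D"])[0,0]
    r=np.array([n[0],n[1],1.]); 
    C=-s["R"].T@s["t"]; w=s["R"].T@r
    if z is not None: return C+w*(z-C[2])/w[2]
    if depth is None: depth=s["d"][int(round(v)),int(round(u))]
    return C+w*depth
def cloud(fn):
    s=load(fn); H,W=s["d"].shape
    u,v=np.meshgrid(np.arange(W,dtype=float),np.arange(H,dtype=float))
    n=cv2.undistortPoints(np.stack([u.ravel(),v.ravel()],1)[:,None],s["K"],s["D"])[:,0]
    r=np.c_[n,np.ones(len(n))]*s["d"].reshape(-1,1)
    return ((r-s["t"])@s["R"]).reshape(H,W,3)
def proj(fn,X):
    s=load(fn); return cv2.projectPoints(np.array(X,float).reshape(-1,1,3),cv2.Rodrigues(s["R"])[0],s["t"],s["K"],s["D"])[0][:,0]
E
python3 - <<'E'
from h import *
o=bot.get_obs(); print({k:np.round(v,3) for k,v in o.items()}, bot.pinch_z)
for n in("side","top","wrist"): snap(n,n+"0"); s=load(n+"0"); print(n,-s["R"].T@s["t"],s["R"][2],s["D"])
E
```

```text
{'clock': np.float64(0.0), 'joint_pos': array([-1.153,  0.241,  0.004,  1.335, -0.   ,  1.571]), 'joint_vel': array([-0.   ,  0.   ,  0.001,  0.   ,  0.001, -0.   ]), 'tau': array([ 2.0000e-03, -3.7232e+01,  2.5241e+01,  1.7000e-02,  0.0000e+00,
        0.0000e+00]), 'eef_pos': array([ 0.203, -0.456,  0.23 ]), 'tool_rot': array([ 0.838, -0.545, -0.001, -0.001]), 'ft_force': array([0.108, 0.466, 0.254]), 'ft_torque': array([-0.012, -0.009,  0.03 ]), 'grip_width': np.float64(0.085)} 0.0187
side [-0.33212042  1.15398286  1.08004927] [ 0.52329179 -0.64314679 -0.55904196] [-0.1679215  0.         0.         0.         0.       ]
top [0.5080543  0.05368329 1.13441765] [ 0.04633597  0.00823982 -0.99889193] [-0.03017552  0.          0.          0.          0.        ]
wrist [ 0.26244099 -0.43067103  0.37247652] [-0.23832898 -0.10434931 -0.96556228] [0.02565436 0.         0.         0.         0.        ]
```

View pics/top0.png

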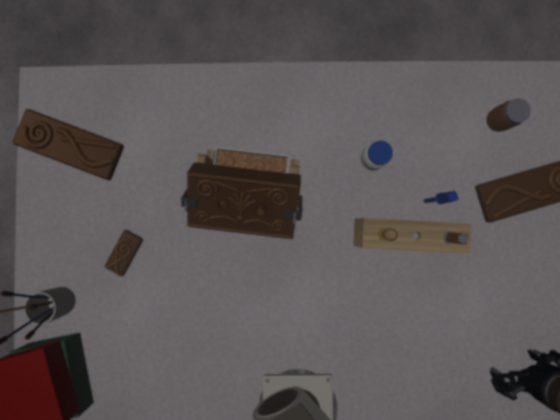

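View pics/side0.png

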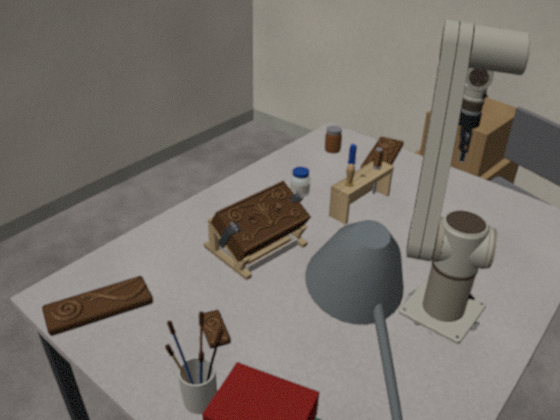

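View pics/wrist0.png

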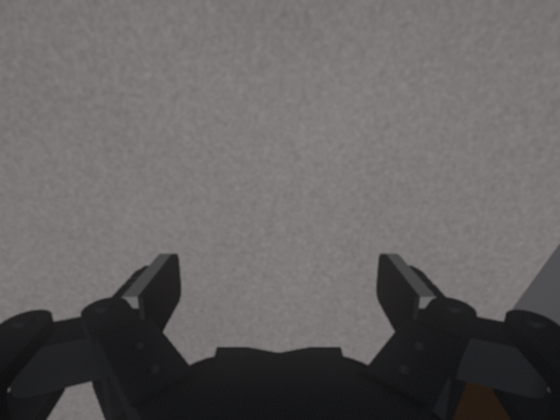

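```bash
python3 - <<'E'
from h import *
im=load("top0")["im"]
def crop(im,x,y,w,h,s,fn):
    c=im[y:y+h,x:x+w].astype(float)*1.7
    cv2.imwrite(f"pics/{fn}.png",cv2.resize(np.clip(c,0,255).astype(np.uint8),None,fx=s,fy=s,interpolation=cv2.INTER_CUBIC))
crop(im,345,190,140,80,5.6,"c_rack"); crop(im,175,140,140,110,5.4,"c_carv")
P=cloud("top0")
for u,v in[(457,238),(463,239),(388,234),(416,236),(362,222),(362,248),(468,226),(468,250),(190,168),(300,175),(188,228),(294,237),(245,170),(245,232),(250,160),(140,105),(400,300)]: print(u,v,P[v,u].round(4))
E
```

```text
457 238 [ 0.472  -0.3665  0.1921]
463 239 [ 0.4698 -0.3767  0.2002]
388 234 [ 0.4829 -0.2051  0.1936]
416 236 [ 0.4714 -0.3366  0.0006]
362 222 [ 0.5116 -0.163   0.1096]
362 248 [ 4.395e-01 -1.849e-01  2.000e-04]
468 226 [ 0.499  -0.425   0.1247]
468 250 [ 0.4391 -0.4244  0.1224]
190 168 [0.6454 0.2607 0.1645]
300 175 [ 0.6293 -0.0063  0.1346]
188 228 [ 0.4994  0.3021 -0.0039]
294 237 [0.4719 0.0045 0.002 ]
245 170 [0.6421 0.1294 0.1424]
245 232 [0.4892 0.1321 0.1186]
250 160 [0.6882 0.1255 0.0081]
140 105 [ 0.852   0.4405 -0.0015]
400 300 [ 0.295  -0.2873  0.0032]
```

View pics/c_rack.png

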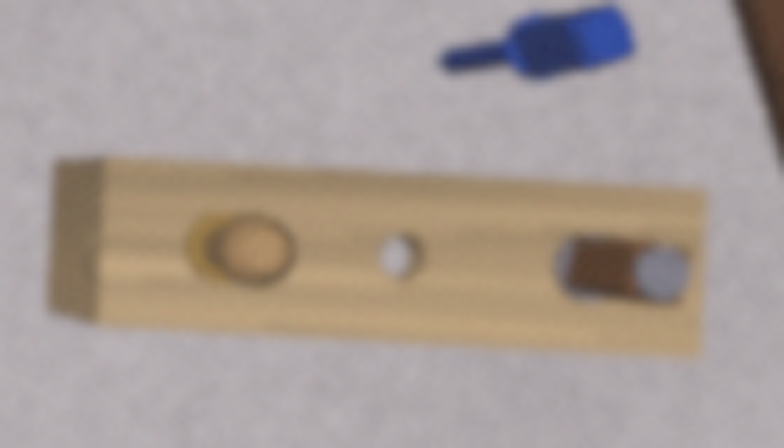

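View pics/c_carv.png

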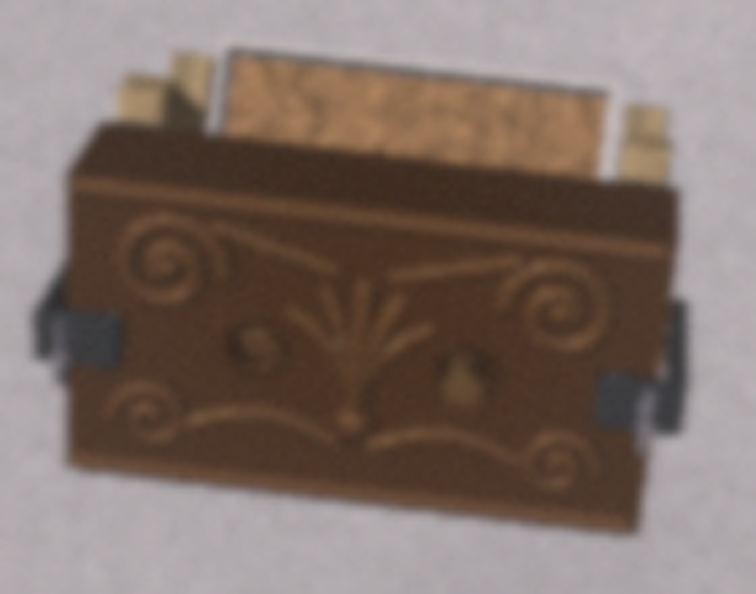

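```bash
python3 - <<'E'
from h import *
P=cloud("top0")
h1=px("top0",345+402/5.6-.4,190+256/5.6-.4,z=.124); print("hole1",h1)
# rack: top points
x,y,z=P[...,0],P[...,1],P[...,2]
m=(abs(z-.124)<.006)&(y<-.13)&(y>-.46)&(x>.4)&(x<.55)
q=P[m][:,:2].astype(np.float32); r=cv2.minAreaRect(q); print("rack",r, q.mean(0))
b=cv2.boxPoints(r); print(b)
m=(z>.17)&(y<-.3)&(y>-.46)&(x>.4)&(x<.55); print("drift",P[m].mean(0),np.median(P[m],0),P[m].max(0),P[m].min(0))
m=(z>.195)&(y<-.3)&(y>-.46)&(x>.4)&(x<.55); print("cap",P[m].mean(0),m.sum())
# carving plane
m=(y>0.02)&(y<.26)&(x>.46)&(x<.66)&(z>.1)
Q=P[m]; 
for i in range(8):
    A=np.c_[Q[:,:2],np.ones(len(Q))]; c=np.linalg.lstsq(A,Q[:,2],rcond=None)[0]; e=Q[:,2]-A@c; Q=Q[abs(e)<max(.006,1.5*e.std())]
n=np.array([-c[0],-c[1],1]); n/=np.linalg.norm(n); print("n",n,np.degrees(np.arccos(n[2])),e.std(),len(Q), np.degrees(np.arctan2(n[1],n[0])))
for nm,(u,v) in dict(L=(222.4,204.1),R=(260.3,210.)).items():
    s=load("top0"); C=-s["R"].T@s["t"]; a=px("top0",u,v,depth=1.0)-C
    d0=(c[2]+c[0]*C[0]+c[1]*C[1]-C[2])/(a[2]-c[0]*a[0]-c[1]*a[1]); print(nm,C+a*d0, P[int(v),int(u)])
print((P[200:216,218:232,2]*1000).astype(int)); print((P[200:216,254:268,2]*1000).astype(int))
E
```

```text
hole1 [ 0.47711397 -0.29510357  0.124     ]
rack ((0.4760982096195221, -0.29634326696395874), (0.27259373664855957, 0.07631007581949234), 86.204833984375) [ 0.47644836 -0.29098013]
[[ 0.42900538 -0.42981577]
 [ 0.5051481  -0.43486673]
 [ 0.52319103 -0.16287076]
 [ 0.4470483  -0.15781981]]
drift [ 0.47119902 -0.3730078   0.19315617] [ 0.47157999 -0.3715226   0.19700975] [ 0.48359842 -0.36250081  0.20433047] [ 0.45701769 -0.38835584  0.17008282]
cap [ 0.47086036 -0.37652984  0.19902464] 89
n [-0.49653415  0.06540307  0.8655497 ] 30.054466931751957 0.0026830154840253397 4817 172.49624488862102
L [0.55806036 0.18438978 0.15029141] [0.55879581 0.18662967 0.14084313]
R [0.54290651 0.0922012  0.1485642 ] [0.54217166 0.09209726 0.16953417]
[[ 152  155  156  153  151  153  156  155  153  153  154  152  161  161]
 [ 153  143  141  142  144  143  151  154  152  154  154  154  153  160]
 [ 148  138  139  140  138  141  142  146  151  151  149  153  152  153]
 [ 146  135  142  141  139  142  141  139  147  151  150  148  149  153]
 [ 146  138  139  134  140  138  137  139  148  150  148  151 1134
[... 1279 characters left out ...]
1  156  155  158  151  151  153  154  151]
 [ 146  154  154  147  153  159  158  159  159  155  146  151  154  151]
 [ 147  150  148  142  161  162  163  166  159  159  153  148  151  152]
 [ 146  147  146  155  168  168  166  166 1134  162  155  149  152  147]
 [ 143  148  144  165  164  167  169  168  163  162  155  144  148  148]
 [ 140  148  148  163  164  166  165  169  165  167  160  147  149  145]
 [ 142  145  142  164  162  160  163  166  160  165  145  146  148  147]
 [ 140  141  141  159  164  162  161  167  163  161  148  142  142  142]
 [ 139  145  140  136  161  160  161  160  161  140  138  142  141  140]
 [ 139  139  140  142  136  139  160  158  138  140  141  139  143  137]]
```

```bash
cat >> h.py <<'E'
from scipy.spatial.transform import Rotation as Rn
def plan(p,R=None):
    o=bot.get_obs(); R0=Rn.from_quat(o["tool_rot"]); p0=np.array(o["eef_pos"])
    if R is None: R=R0
    rv=(R0.inv()*R).as_rotvec()
    print("t",round(float(o["clock"]),2),"pos",p0.round(4),"rot deg(tool)",np.degrees(rv).round(2),"units",(rv/np.pi).round(4))
    print("shift units: before rot",(R0.inv().apply(p-p0)/.025).round(3)," after rot",(R.inv().apply(p-p0)/.025).round(3))
def frame(xdir,z):
    z=np.array(z,float)/np.linalg.norm(z); x=np.array(xdir,float); x-=z*(x@z); x/=np.linalg.norm(x)
    return Rn.from_matrix(np.c_[x,np.cross(z,x),z])
E
python3 - <<'E'
from h import *
plan(np.array([0.471,-0.377,0.31]),frame([-.066,-.998,0],[0,0,-1]))
E
```

```text
t 0.15 pos [ 0.2027 -0.4566  0.2306] rot deg(tool) [2.000e-02 9.000e-02 2.772e+01] units [1.00e-04 5.00e-04 1.54e-01]
shift units: before rot [  1.441 -11.101  -3.178]  after rot [ -3.884 -10.499  -3.176]
```

```bash
python3 -m inch '[[0,0,-0.8,0,0,0.0385,-1],[0,0,-0.8,0,0,0.0385,-1],[0,0,-0.8,0,0,0.0385,-1],[0,0,-0.8,0,0,0.0385,-1],[-0.97,-1,0,0,0,0,-1],[-0.97,-1,0,0,0,0,-1],[-0.97,-1,0,0,0,0,-1],[-0.97,-1,0,0,0,0,-1]]'
python3 -m inch '[[0,-1,0,0,0,0,-1],[0,-1,0,0,0,0,-1],[0,-1,0,0,0,0,-1],[0,-1,0,0,0,0,-1],[0,-1,0,0,0,0,-1],[0,-1,0,0,0,0,-1],[0,-0.5,0,0,0,0,-1],[0,0,0,0,0,0,-1]]'
python3 - <<'E'
from h import *
plan(np.array([0.471,-0.377,0.31]),frame([-.066,-.998,0],[0,0,-1]))
snap("wrist","w1")
E
```

```text
clock: 0.95
eef_pos: [0.3097, -0.3658, 0.311]
tool_rot: [-0.683, 0.73, 0.0, 0.0]
ft_force: [0.1, -1.2, 0.6]
grip_width: 0.0852
clock: 1.75
eef_pos: [0.4725, -0.3771, 0.3097]
tool_rot: [-0.684, 0.729, 0.001, -0.0]
ft_force: [0.1, -0.1, 0.3]
grip_width: 0.0857
t 1.75 pos [ 0.4725 -0.3771  0.3097] rot deg(tool) [0.08 0.07 0.1 ] units [0.0005 0.0004 0.0006]
shift units: before rot [-0.001  0.061 -0.01 ]  after rot [-0.001  0.061 -0.011]
```

View pics/w1.png

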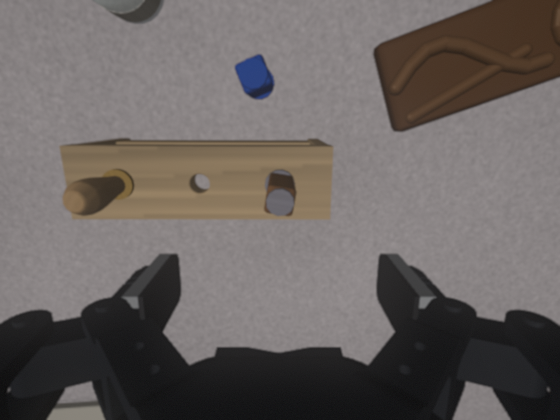

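```bash
python3 - <<'E'
from h import *
im=load("w1")["im"]
c=im[155:230,235:335].astype(float)*1.8
cv2.imwrite("pics/w1c.png",cv2.resize(np.clip(c,0,255).astype(np.uint8),None,fx=7,fy=7,interpolation=cv2.INTER_CUBIC))
P=cloud("w1")
x,y,z=P[...,0],P[...,1],P[...,2]
m=(abs(z-.124)<.005)&(y<-.13)&(y>-.46)&(x>.4)&(x<.55)
r=cv2.minAreaRect(P[m][:,:2].astype(np.float32)); print("rack",r)
m=(z>.19)&(y<-.3)&(y>-.46)&(x>.4)&(x<.55); print("cap",m.sum(),np.median(P[m],0),P[m].max(0),P[m].min(0))
print("hole1",px("w1",201,183,z=.124)," cap by pixel",px("w1",280.5,202,z=.201))
E
```

```text
rack ((0.4771730899810791, -0.29650574922561646), (0.27139249444007874, 0.07602479308843613), 86.36235809326172)
cap 56354 [ 0.4833841  -0.38021384  0.38584768] [ 0.53789949 -0.30323384  0.45162978] [ 0.45520977 -0.45320284  0.19004743]
hole1 [ 0.4772174  -0.29897507  0.124     ]  cap by pixel [ 0.4722261  -0.37949515  0.201     ]
```

View pics/w1c.png

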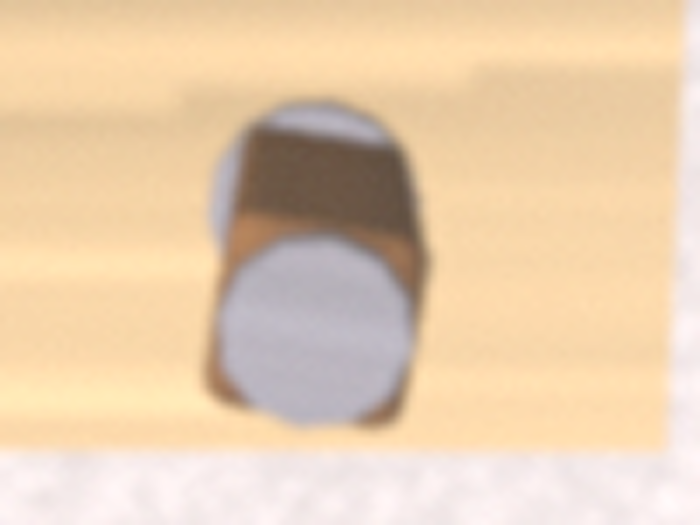

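```bash
python3 - <<'E'
from h import *
a=[px("w1",235+u/7,155+v/7,z=.197) for u,v in((238,214),(425,240),(392,426),(208,392))]
for i in range(4):
    d=a[(i+1)%4]-a[i]; print(a[i].round(4),np.linalg.norm(d).round(4),np.degrees(np.arctan2(d[1],d[0])).round(1))
print(np.mean(a,0))
for ang in (-101,-102): 
    plan(np.array([0.4715,-0.378,0.145]),frame([np.cos(np.radians(ang)),np.sin(np.radians(ang)),0],[0,0,-1]))
E
```

```text
[ 0.4853 -0.3712  0.197 ] 0.0215 -101.7
[ 0.4809 -0.3922  0.197 ] 0.0225 167.3
[ 0.459  -0.3873  0.197 ] 0.0218 75.4
[ 0.4644 -0.3662  0.197 ] 0.0214 -13.5
[ 0.47238473 -0.37921092  0.197     ]
t 1.8 pos [ 0.4715 -0.3772  0.3102] rot deg(tool) [0.11 0.05 7.28] units [0.0006 0.0003 0.0404]
shift units: before rot [ 0.038 -0.015  6.606]  after rot [ 0.031 -0.008  6.606]
t 1.8 pos [ 0.4715 -0.3772  0.3102] rot deg(tool) [0.11 0.05 8.28] units [0.0006 0.0003 0.046 ]
shift units: before rot [ 0.038 -0.015  6.606]  after rot [ 0.03  -0.008  6.606]
```

```bash
python3 -m inch '[[0.04,0,0,0,0,0.025,-1],[0,-0.02,1,0,0,0.025,-1],[0,0,1,0,0,0,-1],[0,0,1,0,0,0,-1],[0,0,1,0,0,0,-1],[0,0,1,0,0,0,-1],[0,0,1,0,0,0,-1],[0,0,0.6,0,0,0,-1]]'
python3 -m inch '[[0,0,0,0,0,0,-1],[0,0,0,0,0,0,1],[0,0,0,0,0,0,1],[0,0,0,0,0,0,1],[0,0,0,0,0,0,1],[0,0,0,0,0,0,1],[0,0,0,0,0,0,1],[0,0,0,0,0,0,1]]'
python3 - <<'E'
from h import *
plan(np.array([0.4715,-0.378,0.145]))
snap("wrist","w2")
E
```

```text
clock: 2.6
eef_pos: [0.4694, -0.3779, 0.1444]
tool_rot: [-0.624, 0.782, 0.002, -0.0]
ft_force: [0.0, -0.1, 0.5]
grip_width: 0.0855
clock: 3.4
eef_pos: [0.4721, -0.3788, 0.1474]
tool_rot: [-0.624, 0.781, -0.001, 0.0]
ft_force: [0.2, 0.8, 4.8]
grip_width: 0.0237
t 3.4 pos [ 0.4721 -0.3788  0.1474] rot deg(tool) [0. 0. 0.] units [0. 0. 0.]
shift units: before rot [-0.027  0.031  0.094]  after rot [-0.027  0.031  0.094]
```

View pics/w2.png

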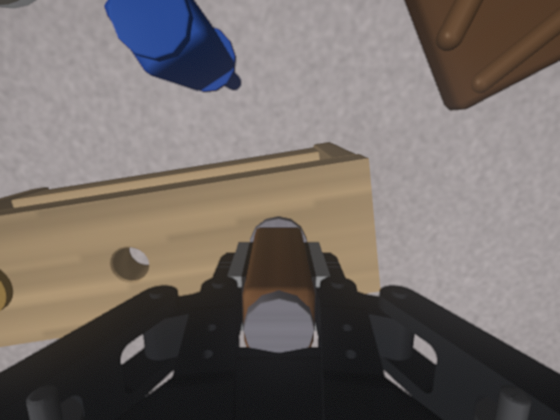

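```bash
python3 -m inch '[[0,0,-0.3,0,0,0,1],[0,0,-1,0,0,0,1],[0,0,-1,0,0,0,1],[0,0,-1,0,0,0,1],[0,0,-1,0,0,0,1],[0,0,-1,0,0,0,1],[0,0,-1,0,0,0,1],[0,0,-1,0,0,0,1]]'
python3 - <<'E'
from h import *
f=lambda u,v,z: px("top0",175+u/5.4-.4,140+v/5.4-.4,z=z)
zb=.150-.075*.5; zt=.150+.0375
B=[f(70,465,zb),f(637,530,zb)]; T=[f(70,187,zt),f(675,248,zt)]
for a,b in(B,T): print(a,b,np.linalg.norm(b-a),np.degrees(np.arctan2(*(a-b)[:2])))
print(np.mean(B+T,0))
print("L",f(258,348,.15),"R18",f(462,385,.1656))
E
```

```text
clock: 4.25
eef_pos: [0.4713, -0.3784, 0.3293]
tool_rot: [-0.624, 0.781, 0.001, -0.0]
ft_force: [0.3, -0.4, -1.3]
grip_width: 0.023
[0.50610612 0.27784346 0.1125    ] [0.47360188 0.01295124 0.1125    ] 0.266879030435233 6.995645416144822
[0.62739938 0.26153022 0.1875    ] [ 0.59809725 -0.00189705  0.1875    ] 0.265051959600771 6.347160089519512
[0.55130115 0.13760697 0.15      ]
L [0.55821121 0.18448234 0.15      ] R18 [0.54016116 0.09189727 0.1656    ]
```

```bash
cat >> h.py <<'E'
yc=np.array([.1167,.993,0]); yc/=np.linalg.norm(yc)
nn=np.array([-.5*yc[1],.5*yc[0],.8660])
L=np.array([.5575,.185,.150])
RT=frame(-yc,-nn)
E
python3 - <<'E'
from h import *
print(RT.as_matrix().round(3)); plan(L+nn*.185,RT)
plan(np.array([.4713,-.3784,.39]),RT)
E
```

```text
[[-0.117 -0.86   0.497]
 [-0.993  0.101 -0.058]
 [ 0.    -0.5   -0.866]]
t 4.25 pos [ 0.4713 -0.3784  0.3293] rot deg(tool) [30.05 -1.56 -5.95] units [ 0.167  -0.0087 -0.033 ]
shift units: before rot [-22.348   5.299   0.783]  after rot [-22.784   2.897  -0.791]
t 4.25 pos [ 0.4713 -0.3784  0.3293] rot deg(tool) [30.05 -1.56 -5.95] units [ 0.167  -0.0087 -0.033 ]
shift units: before rot [-1.000e-03  1.000e-03 -2.428e+00]  after rot [ 1.000e-03 -1.216e+00 -2.102e+00]
```

```bash
python3 -m inch '[[0,0,-1,0,0,0,1],[0,0,-1,0,0,0,1],[0,0,-0.5,0.0334,-0.0017,-0.0066,1],[0,0,0,0.0334,-0.0017,-0.0066,1],[0,0,0,0.0334,-0.0017,-0.0066,1],[0,0,0,0.0334,-0.0017,-0.0066,1],[0,0,0,0.0334,-0.0017,-0.0066,1],[0,0,0,0,0,0,1]]'
python3 - <<'E'
from h import *
plan(L+nn*.185,RT)
E
```

```text
clock: 5.05
eef_pos: [0.4674, -0.3767, 0.3872]
tool_rot: [-0.641, 0.724, -0.191, 0.171]
ft_force: [0.4, -0.3, -1.9]
grip_width: 0.0234
t 5.05 pos [ 0.4674 -0.3767  0.3872] rot deg(tool) [ 0.3   0.09 -0.28] units [ 0.0017  0.0005 -0.0015]
shift units: before rot [-22.713   4.018   1.349]  after rot [-22.734   3.916   1.293]
```

```bash
python3 -m inch '[[-1,0,0,0,0,0,1],[-1,0,0,0,0,0,1],[-1,0.2,0,0,0,0,1],[-1,0.2,0,0,0,0,1],[-1,0.2,0,0,0,0,1],[-1,0.2,0,0,0,0,1],[-1,0.2,0,0,0,0,1],[-1,0.2,0,0,0,0,1]]'
python3 -m inch '[[-1,0.2,0,0,0,0,1],[-1,0.2,0,0,0,0,1],[-1,0.2,0,0,0,0,1],[-1,0.2,0,0,0,0,1],[-1,0.2,0,0,0,0,1],[-1,0.2,0,0,0,0,1],[-1,0.2,0,0,0,0,1],[-1,0.2,0,0,0,0,1]]'
python3 -m inch '[[-1,0.2,0,0,0,0,1],[-1,0.2,0,0,0,0,1],[-1,0.2,0,0,0,0,1],[-1,0.2,0,0,0,0,1],[-1,0.2,0,0,0,0,1],[-1,0.2,0,0,0,0,1],[-0.7,0,0,0,0,0,1],[0,0,0,0,0,0,1]]'
python3 - <<'E'
from h import *
plan(L+nn*.185,RT); snap("wrist","w3"); snap("top","t3"); snap("side","s3")
E
```

```text
clock: 5.85
eef_pos: [0.4698, -0.1762, 0.377]
tool_rot: [-0.642, 0.722, -0.194, 0.171]
ft_force: [0.2, -0.4, -1.5]
grip_width: 0.0231
clock: 6.65
eef_pos: [0.4526, -0.0238, 0.3562]
tool_rot: [-0.663, 0.702, -0.185, 0.181]
ft_force: [-0.2, -0.3, -0.8]
grip_width: 0.0233
clock: 7.45
eef_pos: [0.4269, 0.0363, 0.3445]
tool_rot: [0.706, -0.659, 0.165, -0.202]
ft_force: [0.2, 0.1, -1.7]
grip_width: 0.0236
t 7.45 pos [0.4269 0.0363 0.3445] rot deg(tool) [0.06 7.24 8.69] units [0.0003 0.0402 0.0483]
shift units: before rot [-6.192 -0.97   2.387]  after rot [-6.517e+00 -2.000e-03  1.583e+00]
```

View pics/w3.png

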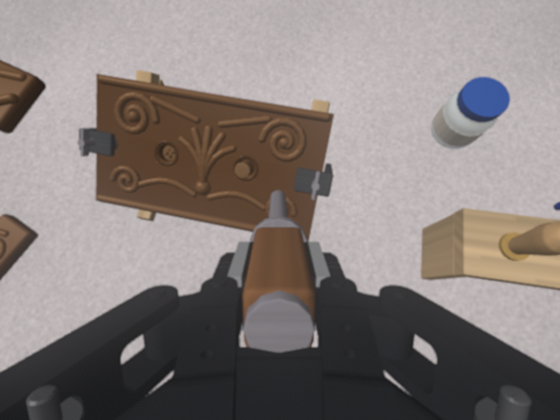

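View pics/t3.png

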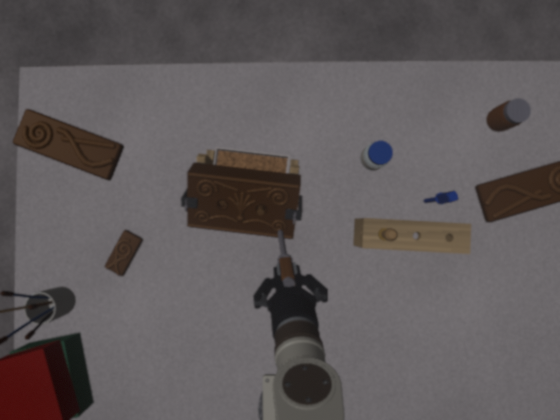

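View pics/s3.png

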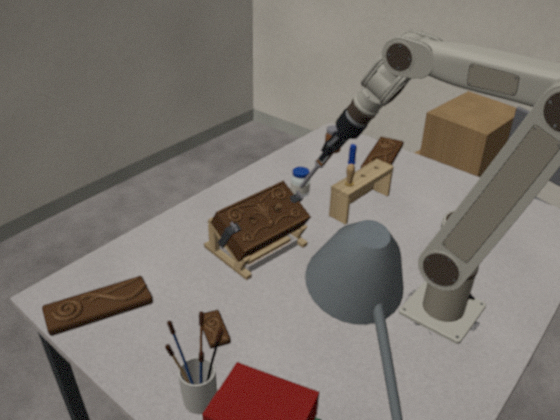

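```bash
python3 - <<'E'
from h import *
print(bot.get_obs()["joint_pos"].round(3))
im=load("w3")["im"][120:240,80:340]; cv2.imwrite("pics/w3c.png",cv2.resize(np.clip(im*1.5,0,255).astype(np.uint8),None,fx=3,fy=3,interpolation=cv2.INTER_CUBIC))
E
```

```text
[ 0.056 -0.343 -0.391  0.998  0.039  3.141]
```

View pics/w3c.png

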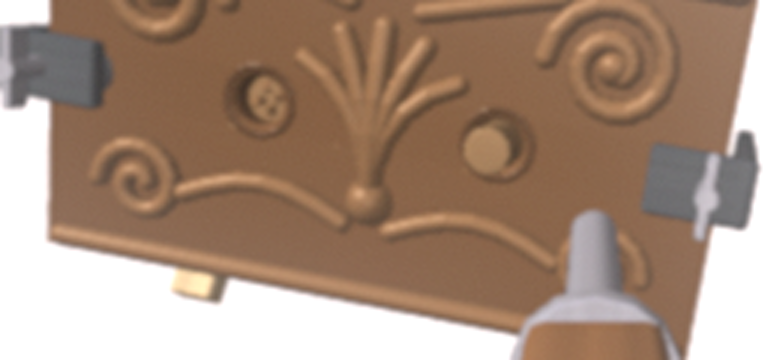

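```bash
echo 'RT=RT*Rn.from_euler("z",-60,degrees=True)' >> h.py; python3 - <<'E'
from h import *
plan(L+nn*.185,RT)
E
python3 -m inch '[[0,0,0,0,0,-0.044,1],[0,0,0,0,0,-0.044,1],[0,0,0,0,0,-0.044,1],[0,0,0,0,0,-0.044,1],[0,0,0,0,0,-0.044,1],[0,0,0,0,0,-0.044,1],[0,0,0,0,0,0,1],[0,0,0,0,0,0,1]]'
python3 - <<'E'
from h import *
plan(L+nn*.185,RT);print(bot.get_obs()["joint_pos"].round(3))
E
```

```text
t 7.6 pos [0.4272 0.0357 0.3443] rot deg(tool) [ -3.64   6.47 -51.29] units [-0.0202  0.0359 -0.2849]
shift units: before rot [-6.22  -0.96   2.375]  after rot [-3.276 -5.661  1.573]
clock: 8.4
eef_pos: [0.4271, 0.0355, 0.3442]
tool_rot: [0.911, -0.321, 0.232, -0.118]
ft_force: [-0.5, -0.4, -1.1]
grip_width: 0.0237
t 8.4 pos [0.4271 0.0355 0.3442] rot deg(tool) [-5.72  4.33 -4.02] units [-0.0318  0.024  -0.0224]
shift units: before rot [-3.509 -5.236  2.37 ]  after rot [-3.274 -5.671  1.568]
[ 0.055 -0.343 -0.391  0.998  0.039  2.314]
```

```bash
python3 -m inch '[[0,0,0,-0.0318,0.024,-0.0224,1],[-0.5,-0.8,0,0,0,0,1],[-0.5,-0.9,0,0,0,0,1],[-0.5,-0.9,0,0,0,0,1],[-0.5,-0.9,0,0,0,0,1],[-0.5,-0.9,0,0,0,0,1],[-0.5,-0.9,0,0,0,0,1],[-0.27,-0.37,0,0,0,0,1]]'
python3 - <<'E'
from h import *
plan(L+nn*.185,RT);print(bot.get_obs()["joint_pos"].round(3))
E
```

```text
clock: 9.2
eef_pos: [0.446, 0.2005, 0.3439]
tool_rot: [0.917, -0.303, 0.253, -0.053]
ft_force: [-0.5, -0.4, -1.2]
grip_width: 0.0232
t 9.2 pos [0.446  0.2005 0.3439] rot deg(tool) [-0.09  0.05  0.16] units [-0.0005  0.0003  0.0009]
shift units: before rot [0.067 0.074 1.566]  after rot [0.066 0.072 1.566]
[ 0.635 -0.128 -0.225  1.074 -0.347  2.772]
```

```bash
python3 -m inch '[[0.03,0.03,0.5,0,0,0,1],[0.03,0.04,0.5,0,0,0,1],[0,0,0.5,0,0,0,1],[0,0,0.3,0,0,0,1],[0,0,0,0,0,0,1],[0,0,0,0,0,0,1],[0,0,0,0,0,0,1],[0,0,0,0,0,0,1]]'
python3 - <<'E'
from h import *
plan(L+nn*.178,RT)
for n in("wrist","top","side"): snap(n,n[0]+"4")
im=load("t4")["im"][140:290,160:330]; cv2.imwrite("pics/t4c.png",cv2.resize(np.clip(im*1.7,0,255).astype(np.uint8),None,fx=4,fy=4,interpolation=cv2.INTER_CUBIC))
im=load("s4")["im"][140:290,180:340]; cv2.imwrite("pics/s4c.png",cv2.resize(np.clip(im*1.2,0,255).astype(np.uint8),None,fx=4,fy=4,interpolation=cv2.INTER_CUBIC))
E
```

```text
clock: 10.0
eef_pos: [0.4682, 0.1935, 0.306]
tool_rot: [0.917, -0.303, 0.254, -0.053]
ft_force: [-0.3, 0.6, -2.1]
grip_width: 0.0235
t 10.0 pos [0.4682 0.1935 0.306 ] rot deg(tool) [-0.09 -0.03  0.16] units [-0.0005 -0.0002  0.0009]
shift units: before rot [-0.051 -0.061  0.078]  after rot [-0.051 -0.061  0.078]
```

View pics/w4.png

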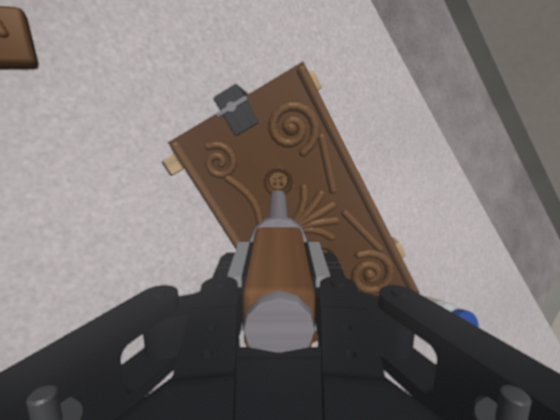

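View pics/t4c.png

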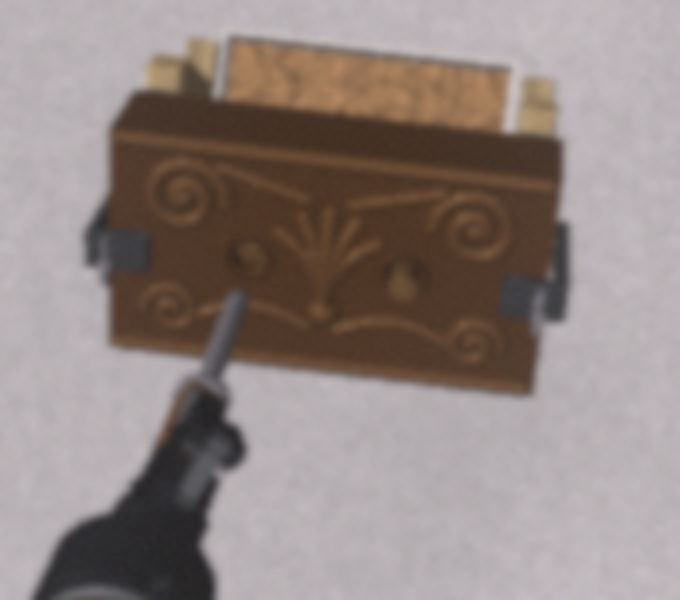

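View pics/s4c.png

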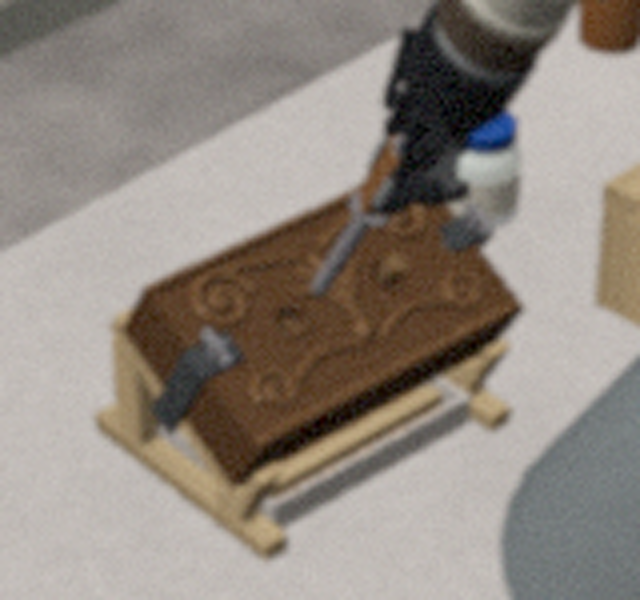

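```bash
python3 - <<'E'
from h import *
o=bot.get_obs(); Rt=Rn.from_quat(o["tool_rot"]); p=np.array(o["eef_pos"]); z=Rt.apply([0,0,1])
print("z",z,"-n",-nn, p)
for f,off in(("t4",(160,140,4)),("s4",(180,140,4)),("w4",(0,0,1))):
    print(f,[((proj(f,X)[0]-off[:2]+(.4 if off[2]>1 else 0))*off[2]).round(1).tolist() for X in (p+z*.133,p+z*.027,L,L-nn*.010,p+z*.177)])
im=load("w4")["im"][150:250,220:340]; cv2.imwrite("pics/w4c.png",cv2.resize(np.clip(im*1.5,0,255).astype(np.uint8),None,fx=6,fy=6,interpolation=cv2.INTER_CUBIC))
E
```

```text
z [ 0.49734508 -0.05767664 -0.86563345] -n [ 0.49658247 -0.05835969 -0.866     ] [0.46807457 0.1934954  0.30562982]
t4 [[239.7, 295.4], [204.0, 391.1], [250.3, 259.0], [253.1, 251.6], [252.6, 261.0]]
s4 [[317.5, 290.2], [368.6, 212.3], [294.9, 323.1], [290.6, 329.7], [297.8, 320.2]]
w4 [[278.1, 194.5], [278.0, 238.5], [277.1, 182.3], [277.1, 180.5], [278.1, 184.4]]
```

View pics/w4c.png

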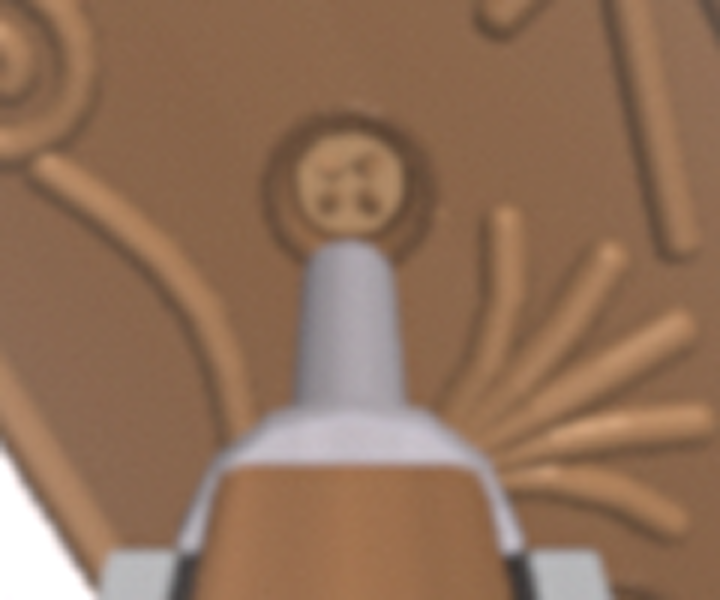

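```bash
python3 -m inch '[[-0.02,-0.07,0.2,0,0,0,1],[0,0,0.3,0,0,0,1],[0,0,0.3,0,0,0,1],[0,0,0.3,0,0,0,1],[0,0,0.3,0,0,0,1],[0,0,0.2,0,0,0,1],[0,0,0,0,0,0,1],[0,0,0,0,0,0,1]]'
python3 - <<'E'
from h import *
plan(L+nn*.133,RT)
for n in("wrist","top"): snap(n,n[0]+"5")
im=load("w5")["im"][150:250,220:340]; cv2.imwrite("pics/w5c.png",cv2.resize(np.clip(im*1.5,0,255).astype(np.uint8),None,fx=6,fy=6,interpolation=cv2.INTER_CUBIC))
E
```

```text
clock: 10.95
eef_pos: [0.4886, 0.1926, 0.2707]
tool_rot: [0.917, -0.303, 0.254, -0.052]
ft_force: [-0.6, -0.3, -0.3]
grip_width: 0.0234
t 10.95 pos [0.4886 0.1926 0.2707] rot deg(tool) [-0.   -0.    0.19] units [-0.    -0.     0.001]
shift units: before rot [-0.02  -0.01   0.248]  after rot [-0.02  -0.01   0.248]
```

View pics/w5c.png

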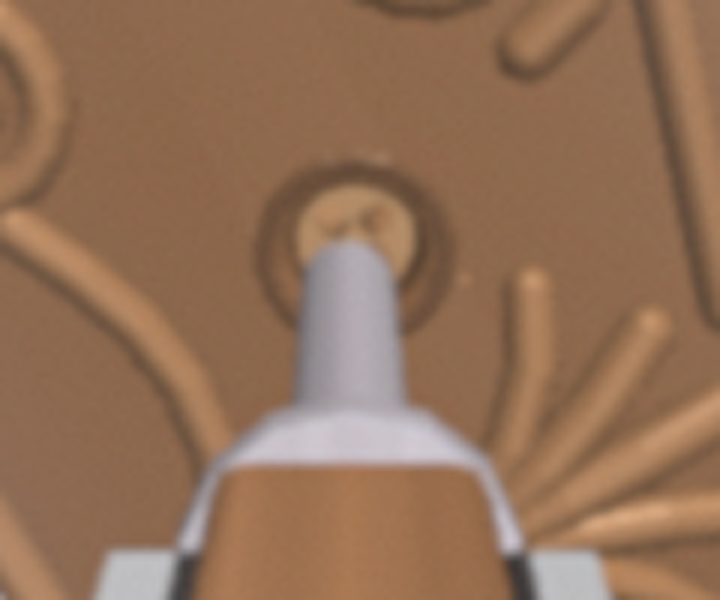

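```bash
python3 - <<'E'
from h import *
o=bot.get_obs(); Rt=Rn.from_quat(o["tool_rot"]); p=np.array(o["eef_pos"]); z=Rt.apply([0,0,1])
for a in (.133,.139,.149): print(a,((proj("w5",p+z*a)[0]-(220,150)+.4)*6).round(1), [((proj("w5",p+z*a+Rt.apply(e))[0]-(220,150)+.4)*6).round(1).tolist() for e in([.001,0,0],[0,.001,0])])
E
```

```text
0.133 [354.4 265.6] [[361.4, 265.6], [354.4, 272.4]]
0.139 [354.4 256.3] [[361.2, 256.3], [354.4, 262.9]]
0.149 [354.4 241.5] [[361.0, 241.5], [354.4, 247.9]]
```

```bash
python3 -m inch '[[0.035,-0.05,0,0,0,0,1],[0,0,0.1,0,0,0,1],[0,0,0.1,0,0,0,1],[0,0,0.1,0,0,0,1],[0,0,0.1,0,0,0,1],[0,0,0.1,0,0,0,1],[0,0,0,0,0,0,1],[0,0,0,0,0,0,1]]'
python3 - <<'E'
from h import *
plan(L+nn*.133,RT)
E
```

```text
clock: 11.85
eef_pos: [0.496, 0.1924, 0.2605]
tool_rot: [0.917, -0.303, 0.254, -0.052]
ft_force: [-0.1, 0.5, -1.2]
grip_width: 0.0233
t 11.85 pos [0.496  0.1924 0.2605] rot deg(tool) [-0.   -0.    0.19] units [-0.     -0.      0.0011]
shift units: before rot [-0.052  0.039 -0.253]  after rot [-0.051  0.039 -0.253]
```

```bash
python3 -m inch '[[0,0,0.06,0,0,0,1],[0,0,0.06,0,0,0,1],[0,0,0.04,0,0,0,1],[0,0,0.04,0,0,0,1],[0,0,0.04,0,0,0,1],[0,0,0.02,0,0,0,1],[0,0,0,0,0,0,1],[0,0,0,0,0,0,1]]'
python3 -c "
from h import *
plan(L+nn*.133,RT);print(bot.get_obs()['ft_force'],bot.get_obs()['ft_torque'])"
```

```text
clock: 12.65
eef_pos: [0.4993, 0.1924, 0.2565]
tool_rot: [0.917, -0.302, 0.254, -0.053]
ft_force: [-5.9, 0.0, 5.8]
grip_width: 0.0234
t 12.65 pos [0.4993 0.1924 0.2565] rot deg(tool) [-0.12 -0.05  0.18] units [-0.0007 -0.0003  0.001 ]
shift units: before rot [-0.073  0.067 -0.457]  after rot [-0.073  0.068 -0.457]
[-5.87260042  0.00929622  5.81555625] [-0.16705348  1.20310416 -0.15663954]
```

```bash
python3 -m inch '[[0,0,0.1,0,0,0,1],[0,0,0.1,0,0,0,1],[0,0,0.1,0,0,0,1],[0,0,0.1,0,0,0,1],[0,0,0.1,0,0,0,1],[0,0,0.1,0,0,0,1],[0,0,0,0,0,0,1],[0,0,0,0,0,0,1]]'
python3 -c "
from h import *
plan(L+nn*.133,RT);print(bot.get_obs()['ft_force'],bot.get_obs()['ft_torque']);snap('wrist','w6')
im=load('w6')['im'][150:270,200:360]; cv2.imwrite('pics/w6c.png',cv2.resize(np.clip(im*1.5,0,255).astype(np.uint8),None,fx=5,fy=5,interpolation=cv2.INTER_CUBIC))"
```

```text
clock: 13.45
eef_pos: [0.5067, 0.1915, 0.2436]
tool_rot: [0.917, -0.302, 0.254, -0.053]
ft_force: [-6.0, -0.3, 6.0]
grip_width: 0.0237
t 13.45 pos [0.5067 0.1915 0.2436] rot deg(tool) [-0.12 -0.06  0.18] units [-0.0007 -0.0003  0.001 ]
shift units: before rot [-0.073  0.064 -1.055]  after rot [-0.074  0.067 -1.055]
[-5.98184087 -0.27672152  6.04395531] [-0.14193801  1.23414355 -0.18114874]
```

View pics/w6c.png

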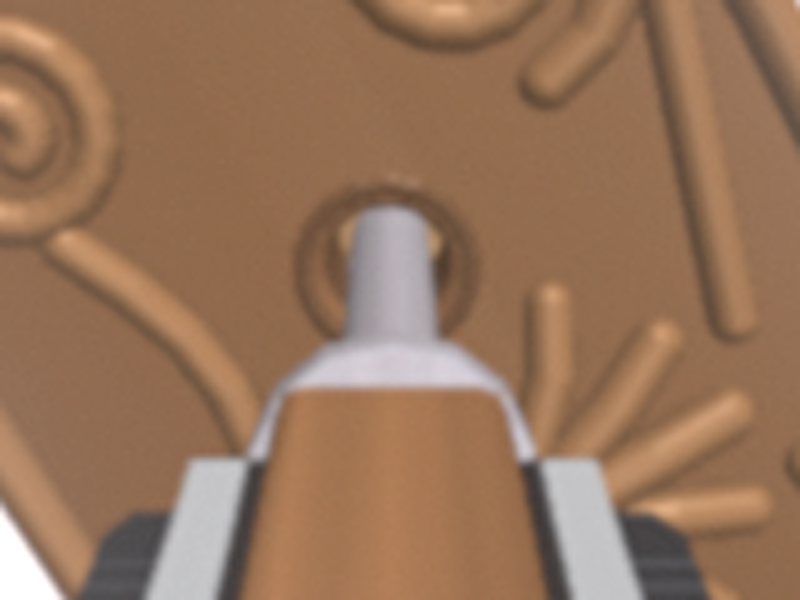

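```bash
python3 -m inch '[[0,0,0.13,0,0,0,1],[0,0,0.13,0,0,0,1],[0,0,0.13,0,0,0,1],[0,0,0.13,0,0,0,1],[0,0,0.13,0,0,0,1],[0,0,0.13,0,0,0,1],[0,0,0.13,0,0,0,1],[0,0,0.1,0,0,0,1]]'
python3 -c "
from h import *
plan(L+nn*.133,RT);print(bot.get_obs()['ft_force'],bot.get_obs()['ft_torque'])"
```

```text
clock: 14.3
eef_pos: [0.5193, 0.1899, 0.2217]
tool_rot: [0.917, -0.302, 0.254, -0.052]
ft_force: [-6.1, -1.5, 7.7]
grip_width: 0.0234
t 14.3 pos [0.5193 0.1899 0.2217] rot deg(tool) [-0.1  -0.07  0.19] units [-0.0006 -0.0004  0.0011]
shift units: before rot [-0.075  0.06  -2.065]  after rot [-0.077  0.064 -2.065]
[-6.07471177 -1.45708335  7.69098951] [-0.36596492  1.21725337 -0.28824195]
```

Tip near -51 mm; continue to about -70.

```bash
python3 -m inch '[[0,0,0.12,0,0,0,1],[0,0,0.12,0,0,0,1],[0,0,0.12,0,0,0,1],[0,0,0.12,0,0,0,1],[0,0,0.12,0,0,0,1],[0,0,0.12,0,0,0,1],[0,0,0.04,0,0,0,1],[0,0,0,0,0,0,1]]'
python3 -c "
from h import *
plan(L+nn*.133,RT);print(bot.get_obs()['ft_force'],bot.get_obs()['ft_torque'])
for n in('top','side','wrist'): snap(n,n[0]+'7')
im=load('t7')['im'][130:240,175:315]; cv2.imwrite('pics/t7c.png',cv2.resize(np.clip(im*1.7,0,255).astype(np.uint8),None,fx=5,fy=5,interpolation=cv2.INTER_CUBIC))
im=load('s7')['im'][140:290,180:340]; cv2.imwrite('pics/s7c.png',cv2.resize(np.clip(im*1.2,0,255).astype(np.uint8),None,fx=4,fy=4,interpolation=cv2.INTER_CUBIC))"
```

```text
clock: 15.1
eef_pos: [0.5286, 0.1886, 0.2034]
tool_rot: [0.917, -0.303, 0.254, -0.052]
ft_force: [0.2, 0.1, -1.7]
grip_width: 0.0233
t 15.1 pos [0.5286 0.1886 0.2034] rot deg(tool) [0.01 0.01 0.2 ] units [0.     0.     0.0011]
shift units: before rot [-0.049  0.037 -2.888]  after rot [-0.049  0.037 -2.888]
[ 0.15324872  0.10471234 -1.68105131] [ 0.11881569  0.68973407 -0.01972275]
```

View pics/t7c.png

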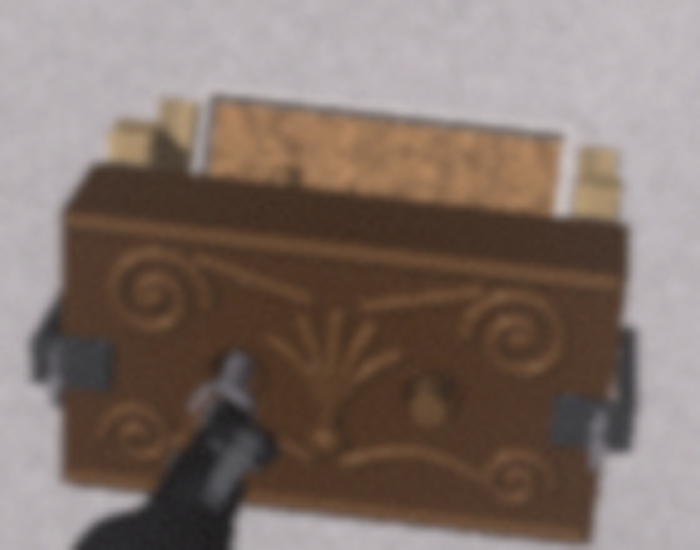

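View pics/s7c.png

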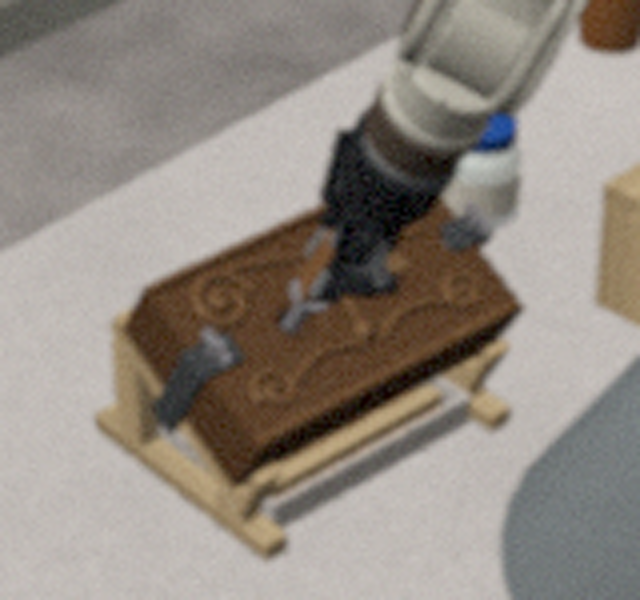

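View pics/w7.png

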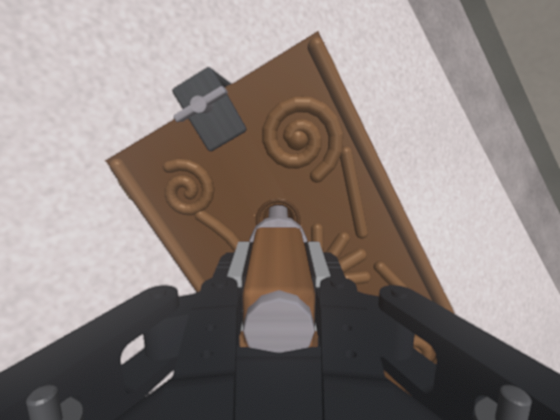

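```bash
python3 -m inch '[[0,0,0.1,0,0,0,1],[0,0,0.1,0,0,0,1],[0,0,0,0,0,0,1],[0,0,-0.3,0,0,0,1],[0,0,-0.6,0,0,0,1],[0,0,-0.6,0,0,0,1],[0,0,-0.6,0,0,0,1],[0,0,-0.6,0,0,0,1]]'
python3 -m inch '[[0,0,-0.8,0,0,0,1],[0,0,-0.8,0,0,0,1],[0,0,-0.8,0,0,0,1],[0,0,-0.5,0,0,0,1],[0,0,0,0,0,0,1],[0,0,0,0,0,0,1],[0,0,0,0,0,0,1],[0,0,0,0,0,0,1]]'
python3 -c "
from h import *
plan(L+nn*.178,RT);print(bot.get_obs()['joint_pos'].round(3))
for n in('top','wrist'): snap(n,n[0]+'8')
im=load('t8')['im'][130:240,175:315]; cv2.imwrite('pics/t8c.png',cv2.resize(np.clip(im*1.7,0,255).astype(np.uint8),None,fx=5,fy=5,interpolation=cv2.INTER_CUBIC))
im=load('w8')['im'][120:260,190:370]; cv2.imwrite('pics/w8c.png',cv2.resize(np.clip(im*1.5,0,255).astype(np.uint8),None,fx=4,fy=4,interpolation=cv2.INTER_CUBIC))"
```

```text
clock: 16.05
eef_pos: [0.4972, 0.1924, 0.259]
tool_rot: [0.917, -0.303, 0.254, -0.052]
ft_force: [0.7, -0.2, -2.2]
grip_width: 0.0236
clock: 16.85
eef_pos: [0.4614, 0.1962, 0.3195]
tool_rot: [0.917, -0.303, 0.253, -0.051]
ft_force: [-0.4, 0.3, -1.7]
grip_width: 0.023
t 16.85 pos [0.4614 0.1962 0.3195] rot deg(tool) [0.09 0.03 0.22] units [0.0005 0.0002 0.0012]
shift units: before rot [-0.035  0.014  0.688]  after rot [-0.035  0.015  0.688]
[ 0.603 -0.102 -0.265  0.999 -0.336  2.741]
```

View pics/t8c.png

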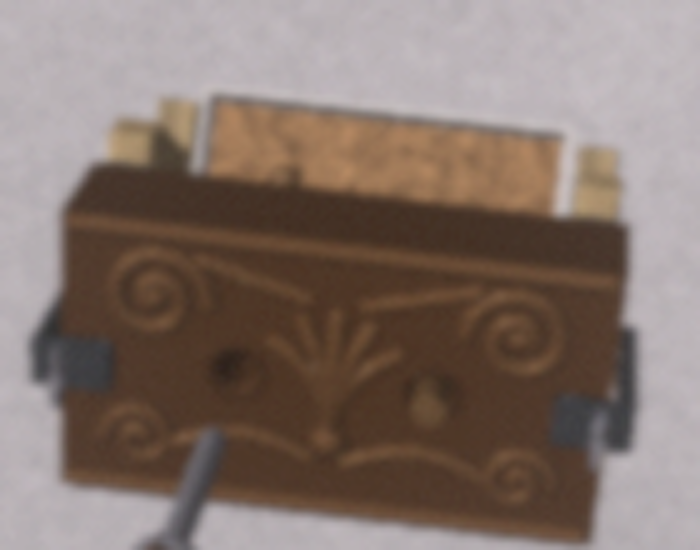

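View pics/w8c.png

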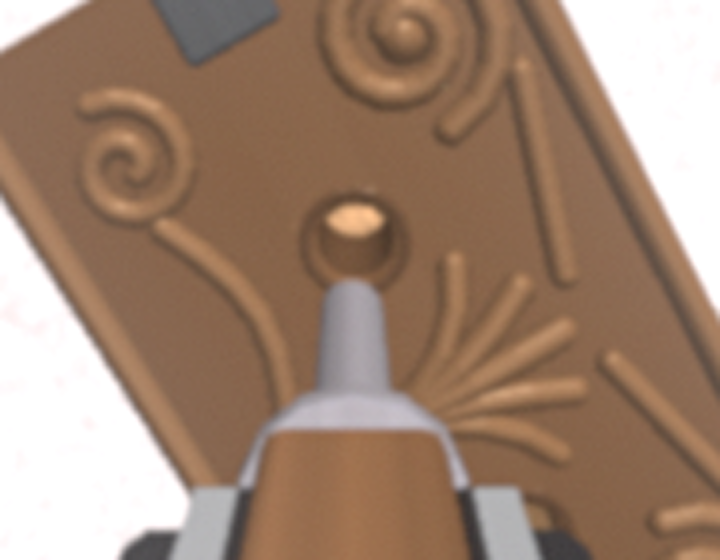

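```bash
python3 - <<'E'
from h import *
P=cloud("w8")
for v in range(171,179): print([P[v,u].round(3).tolist() for u in(274,279,284)])
P=cloud("t8"); 
for v in range(160,168): print(v,[(P[v,u,2]*1000).round().astype(int) for u in range(222,250,2)])
E
```

```text
[[0.561, 0.195, 0.15], [0.632, 0.161, 0.004], [0.568, 0.189, 0.154]]
[[0.623, 0.165, 0.006], [0.631, 0.16, 0.004], [0.568, 0.188, 0.154]]
[[0.622, 0.164, 0.006], [0.63, 0.159, 0.004], [0.636, 0.154, 0.006]]
[[0.621, 0.163, 0.005], [0.628, 0.158, 0.005], [0.635, 0.153, 0.007]]
[[0.62, 0.162, 0.006], [0.628, 0.156, 0.004], [0.634, 0.151, 0.005]]
[[0.619, 0.161, 0.005], [0.627, 0.155, 0.004], [0.633, 0.15, 0.005]]
[[0.582, 0.178, 0.091], [0.626, 0.154, 0.004], [0.589, 0.172, 0.1]]
[[0.579, 0.178, 0.097], [0.624, 0.153, 0.006], [0.586, 0.172, 0.105]]
160 [np.int64(4), np.int64(-1), np.int64(6), np.int64(11), np.int64(6), np.int64(6), np.int64(5), np.int64(7), np.int64(7), np.int64(6), np.int64(9), np.int64(5), np.int64(1134), np.int64(0)]
161 [np.int64(5), np.int64(6), np.int64(3), np.int64(5), np.int64(3), np.int64(3), np.int64(4), np.int64(2), np.int64(6), np.int64(6), np.int64(3), np.int64(5), np.int64(3), np.int64(5)]
162 [np.int64(5), np.int64(8), np.int64(6), np.int64(6), np.int64(4), np.int64(4), np.int64(5), np.int64(4), np.int64(7), np.int64(3), np.int64(5), np.int64(1), np.int6
[... 288 characters left out ...]
23), np.int64(18), np.int64(7), np.int64(4), np.int64(5), np.int64(7), np.int64(4), np.int64(6), np.int64(7)]
165 [np.int64(5), np.int64(1), np.int64(1), np.int64(3), np.int64(22), np.int64(25), np.int64(20), np.int64(3), np.int64(5), np.int64(5), np.int64(5), np.int64(9), np.int64(8), np.int64(9)]
166 [np.int64(136), np.int64(134), np.int64(136), np.int64(130), np.int64(23), np.int64(23), np.int64(20), np.int64(6), np.int64(5), np.int64(2), np.int64(5), np.int64(7), np.int64(3), np.int64(5)]
167 [np.int64(142), np.int64(140), np.int64(140), np.int64(138), np.int64(137), np.int64(133), np.int64(132), np.int64(131), np.int64(3), np.int64(2), np.int64(6), np.int64(5), np.int64(4), np.int64(5)]
```

```bash
python3 - <<'E'
from h import *
x=RT.apply([1,0,0]); U=frame([x[0],x[1],0],[0,0,-1]); print(x,np.degrees(np.arctan2(x[1],x[0])))
plan(np.array([.4717,-.379,.40]),U)
E
```

```text
[ 0.68650855 -0.58412136  0.43302223] -40.39306786471753
t 16.95 pos [0.4615 0.1963 0.3198] rot deg(tool) [-15.72 -25.5    3.79] units [-0.0874 -0.1417  0.0211]
shift units: before rot [15.047 17.665 -1.22 ]  after rot [15.222 17.261 -3.209]
```

```bash
python3 -m inch '[[0,0,-0.8,0,0,0,1],[0,0,-0.8,0,0,0,1],[0,0,-0.8,0,0,0,1],[0,0,-0.8,0,0,0,1],[0,0,0,-0.0218,-0.0354,0.0053,1],[0,0,0,-0.0218,-0.0354,0.0053,1],[0,0,0,-0.0218,-0.0354,0.0053,1],[0,0,0,-0.0218,-0.0354,0.0053,1]]'
python3 - <<'E'
from h import *
x=RT.apply([1,0,0]); U=frame([x[0],x[1],0],[0,0,-1])
plan(np.array([.4717,-.379,.40]),U); print(bot.get_obs()['joint_pos'].round(3))
E
```

```text
clock: 17.75
eef_pos: [0.4223, 0.2014, 0.3908]
tool_rot: [0.938, -0.346, -0.001, -0.001]
ft_force: [-0.2, 0.6, -1.9]
grip_width: 0.0234
t 17.75 pos [0.4223 0.2014 0.3908] rot deg(tool) [-0.11  0.16 -0.04] units [-0.0006  0.0009 -0.0002]
shift units: before rot [16.558 16.39  -0.446]  after rot [16.548 16.402 -0.369]
[0.443 0.167 0.323 1.726 0.003 2.719]
```

```bash
python3 -m inch '[[0.8,0.8,0,0,0,0,1],[0.8,0.8,0,0,0,0,1],[0.8,0.8,0,0,0,0,1],[0.8,0.8,0,0,0,0,1],[0.8,0.8,0,0,0,0,1],[0.8,0.8,0,0,0,0,1],[0.8,0.8,0,0,0,0,1],[0.8,0.8,0,0,0,0,1]]'
python3 -m inch '[[0.8,0.8,0,0,0,0,1],[0.8,0.8,0,0,0,0,1],[0.8,0.8,0,0,0,0,1],[0.8,0.8,0,0,0,0,1],[0.8,0.8,0,0,0,0,1],[0.8,0.8,0,0,0,0,1],[0.8,0.8,0,0,0,0,1],[0.8,0.8,0,0,0,0,1]]'
python3 - <<'E'
from h import *
x=RT.apply([1,0,0]); U=frame([x[0],x[1],0],[0,0,-1])
plan(np.array([.4717,-.379,.29]),U); print(bot.get_obs()['joint_pos'].round(3))
E
```

```text
clock: 18.55
eef_pos: [0.4404, -0.0258, 0.3894]
tool_rot: [0.938, -0.345, 0.001, -0.001]
ft_force: [1.1, -0.0, -1.6]
grip_width: 0.0233
clock: 19.35
eef_pos: [0.4585, -0.2516, 0.389]
tool_rot: [0.938, -0.345, 0.001, -0.001]
ft_force: [-0.2, -0.2, -1.1]
grip_width: 0.0231
t 19.35 pos [ 0.4585 -0.2516  0.389 ] rot deg(tool) [-0.09 -0.04 -0.02] units [-0.0005 -0.0002 -0.0001]
shift units: before rot [3.704 3.542 3.956]  after rot [3.705 3.537 3.959]
[-5.030e-01  2.860e-01  4.720e-01  1.755e+00  1.000e-03  1.773e+00]
```

```bash
python3 -m inch '[[0.8,0.8,0,0,0,0,1],[0.8,0.8,0,0,0,0,1],[0.8,0.8,0,0,0,0,1],[0.8,0.8,0.5,0,0,0,1],[0.5,0.34,0.8,0,0,0,1],[0,0,0.8,0,0,0,1],[0,0,0.8,0,0,0,1],[0,0,0.8,0,0,0,1]]'
python3 -m inch '[[0,0,0.3,0,0,0,1],[0,0,0,0,0,0,1],[0,0,0,0,0,0,1],[0,0,0,0,0,0,1],[0,0,0,0,0,0,1],[0,0,0,0,0,0,1],[0,0,0,0,0,0,1],[0,0,0,0,0,0,1]]'
python3 - <<'E'
from h import *
x=RT.apply([1,0,0]); U=frame([x[0],x[1],0],[0,0,-1])
plan(np.array([.4717,-.379,.29]),U)
for n in("wrist","top"): snap(n,n[0]+"9")
o=bot.get_obs(); Rt=Rn.from_quat(o["tool_rot"]); p=np.array(o["eef_pos"]); z=Rt.apply([0,0,1])
im=load("w9")["im"][130:250,200:360]; cv2.imwrite("pics/w9c.png",cv2.resize(np.clip(im*1.5,0,255).astype(np.uint8),None,fx=5,fy=5,interpolation=cv2.INTER_CUBIC))
im=load("t9")["im"][190:290,380:490]; cv2.imwrite("pics/t9c.png",cv2.resize(np.clip(im*1.7,0,255).astype(np.uint8),None,fx=5,fy=5,interpolation=cv2.INTER_CUBIC))
for f,off in (("w9",(200,130)),("t9",(380,190))):
  for X in (p+z*.133,p+z*(p[2]-.124),np.array([.4717,-.379,.124]),p+z*(p[2]-.124)+[.001,0,0],p+z*(p[2]-.124)+[0,.001,0]): print(f,((proj(f,X)[0]-off+.4)*5).round(1))
E
```

```text
clock: 20.15
eef_pos: [0.4714, -0.3779, 0.295]
tool_rot: [0.938, -0.346, 0.0, -0.001]
ft_force: [1.1, 0.3, -0.8]
grip_width: 0.0237
clock: 20.95
eef_pos: [0.4715, -0.3771, 0.2895]
tool_rot: [0.939, -0.345, 0.001, -0.001]
ft_force: [0.3, 0.4, -1.2]
grip_width: 0.0237
t 20.95 pos [ 0.4715 -0.3771  0.2895] rot deg(tool) [-0.12 -0.04  0.  ] units [-0.0006 -0.0002  0.    ]
shift units: before rot [ 0.054  0.052 -0.022]  after rot [ 0.054  0.052 -0.022]
w9 [391.8 324. ]
w9 [391.9 285.3]
w9 [398.6 293.5]
w9 [395.9 282. ]
w9 [388.5 281.4]
t9 [375.8 239.8]
t9 [347.3 237.6]
t9 [351.5 237.7]
t9 [347.3 235.6]
t9 [345.3 237.6]
```

View pics/w9c.png

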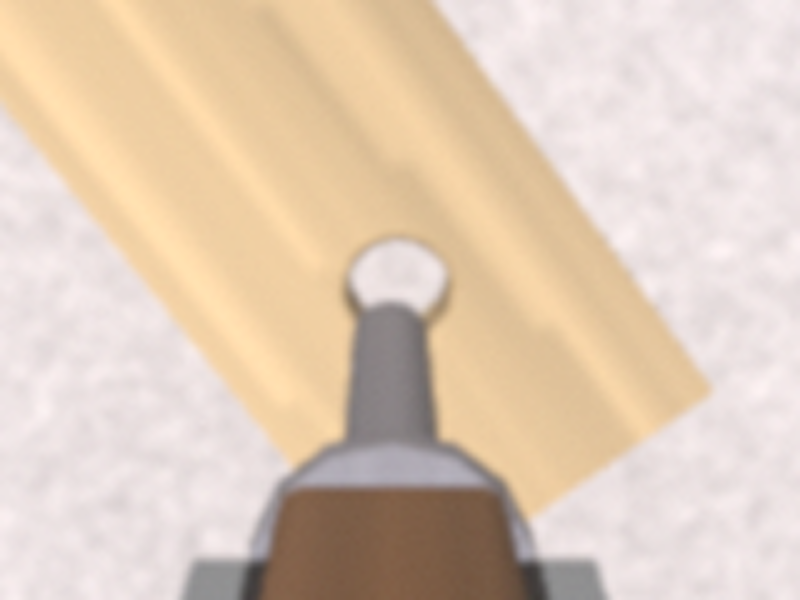

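View pics/t9c.png

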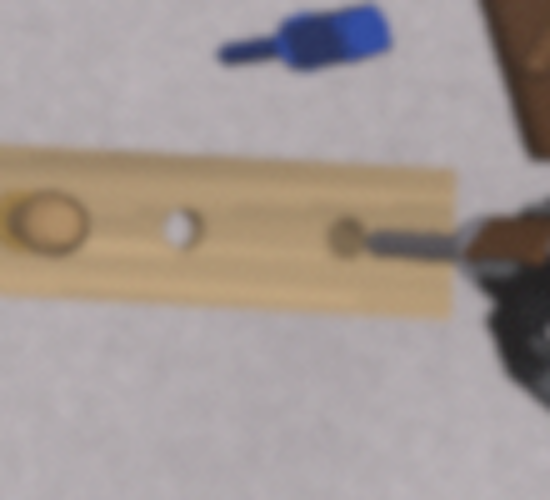

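```bash
python3 -m inch '[[0.045,0,0,0,0,0,1],[0,0,0.4,0,0,0,1],[0,0,0.4,0,0,0,1],[0,0,0.4,0,0,0,1],[0,0,0,0,0,0,1],[0,0,0,0,0,0,1],[0,0,0,0,0,0,1],[0,0,0,0,0,0,1]]'
python3 - <<'E'
from h import *
print(bot.get_obs()["ft_force"])
snap("wrist","w10")
im=load("w10")["im"][130:250,200:360]; cv2.imwrite("pics/w10c.png",cv2.resize(np.clip(im*1.5,0,255).astype(np.uint8),None,fx=4,fy=4,interpolation=cv2.INTER_CUBIC))
E
```

```text
clock: 21.85
eef_pos: [0.4726, -0.378, 0.2599]
tool_rot: [0.939, -0.345, 0.001, -0.001]
ft_force: [0.3, -0.7, -1.8]
grip_width: 0.023
[ 0.31979549 -0.71394335 -1.77096309]
```

View pics/w10c.png

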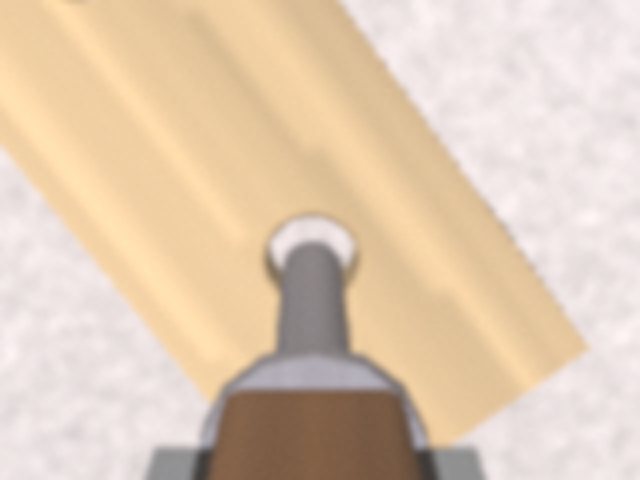

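```bash
python3 -m inch '[[0,0,0.3,0,0,0,1],[0,0,0.5,0,0,0,1],[0,0,0.6,0,0,0,1],[0,0,0.6,0,0,0,1],[0,0,0.6,0,0,0,1],[0,0,0.6,0,0,0,1],[0,0,0.6,0,0,0,1],[0,0,0.3,0,0,0,1]]'
python3 -m inch '[[0,0,0.08,0,0,0,1],[0,0,0.08,0,0,0,1],[0,0,0.08,0,0,0,1],[0,0,0.04,0,0,0,1],[0,0,0,0,0,0,1],[0,0,0,0,0,0,1],[0,0,0,0,0,0,1],[0,0,0,0,0,0,1]]'
```

```text
clock: 22.7
eef_pos: [0.4718, -0.377, 0.1548]
tool_rot: [0.939, -0.345, -0.001, -0.001]
ft_force: [0.7, -0.2, -1.4]
grip_width: 0.0234
clock: 23.5
eef_pos: [0.4726, -0.3777, 0.1499]
tool_rot: [0.939, -0.345, 0.001, -0.001]
ft_force: [-0.6, 0.4, -1.0]
grip_width: 0.0233
```

```bash
python3 -m inch '[[0,0,0.04,0,0,0,1],[0,0,0.04,0,0,0,1],[0,0,0.03,0,0,0,1],[0,0,0,0,0,0,1],[0,0,0,0,0,0,1],[0,0,0,0,0,0,1],[0,0,0,0,0,0,1],[0,0,0,0,0,0,1]]'
```

```text
clock: 24.3
eef_pos: [0.4726, -0.3777, 0.1474]
tool_rot: [0.939, -0.345, 0.001, -0.001]
ft_force: [-1.6, 1.5, 3.1]
grip_width: 0.0234
```

```bash
python3 -m inch '[[0,0,0,0,0,0,0.2],[0,0,0,0,0,0,0],[0,0,0,0,0,0,-0.3],[0,0,0,0,0,0,-0.6],[0,0,0,0,0,0,-0.6],[0,0,0,0,0,0,-0.6],[0,0,0,0,0,0,-0.6],[0,0,0,0,0,0,-0.6]]'
python3 - <<'E'
from h import *
snap("wrist","w11")
E
```

```text
clock: 25.1
eef_pos: [0.4726, -0.3777, 0.147]
tool_rot: [0.939, -0.345, 0.001, -0.001]
ft_force: [0.4, -0.1, 0.4]
grip_width: 0.0683
```

View pics/w11.png

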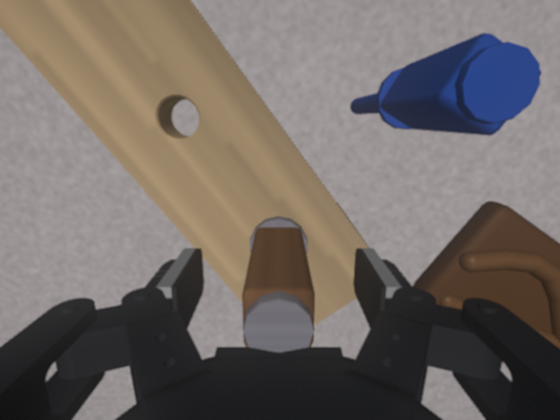

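Released and clear; the drift stands free between the open fingers. Backing straight up.

```bash
python3 -m inch '[[0,0,-0.3,0,0,0,-0.6],[0,0,-0.6,0,0,0,-0.6],[0,0,-0.8,0,0,0,-0.6],[0,0,-0.8,0,0,0,-0.6],[0,0,-0.8,0,0,0,-0.6],[0,0,-0.8,0,0,0,-0.6],[0,0,-0.8,0,0,0,-0.6],[0,0,-0.8,0,0,0,-0.6]]'
python3 -m inch '[[0,0,-0.6,0,0,0,-0.6],[-1,0,0,0,0,0,-0.6],[-1,0,0,0,0,0,-0.6],[-1,0,0,0,0,0,-0.6],[-1,0,0,0,0,0,-0.6],[-1,0,0,0,0,0,-0.6],[0,0,0,0,0,0,-0.6],[0,0,0,0,0,0,-0.6]]'
python3 - <<'E'
from h import *
for n in("top","side","wrist"): snap(n,n[0]+"12")
im=load("t12")["im"][130:270,170:490]; cv2.imwrite("pics/t12c.png",cv2.resize(np.clip(im*1.7,0,255).astype(np.uint8),None,fx=2.5,fy=2.5,interpolation=cv2.INTER_CUBIC))
P=cloud("t12");x,y,z=P[...,0],P[...,1],P[...,2]
m=(z>.195)&(z<.215)&(y<-.33)&(y>-.42)&(x>.44)&(x<.51); print("cap",m.sum(),np.median(P[m],0))
m=(z>.19)&(z<.215)&(y<-.17)&(y>-.26)&(x>.44)&(x<.51); print("gouge",np.median(P[m],0)); P0=cloud("top0"); print(np.median(P0[m],0))
E
```

```text
clock: 25.95
eef_pos: [0.4723, -0.3779, 0.2911]
tool_rot: [0.939, -0.345, 0.001, -0.001]
ft_force: [0.1, -0.1, -0.1]
grip_width: 0.0681
clock: 26.75
eef_pos: [0.3772, -0.2969, 0.3056]
tool_rot: [0.939, -0.345, 0.002, -0.001]
ft_force: [0.3, -0.4, 0.2]
grip_width: 0.0681
cap 91 [ 0.47205117 -0.37523485  0.1991654 ]
gouge [ 0.48078557 -0.21238648  0.19677775]
[ 0.48077819 -0.21249779  0.19637464]
```

View pics/t12c.png

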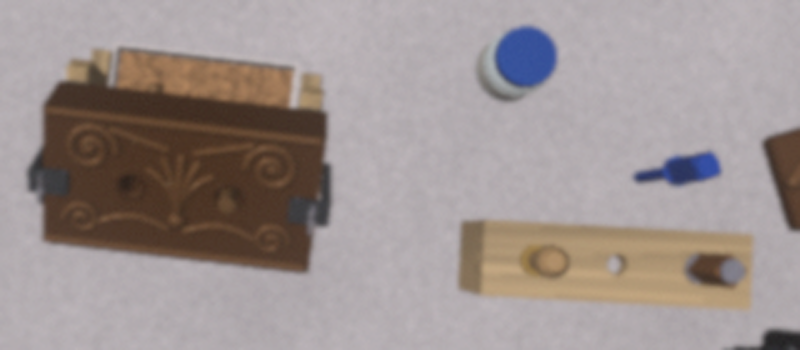

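View pics/s12.png

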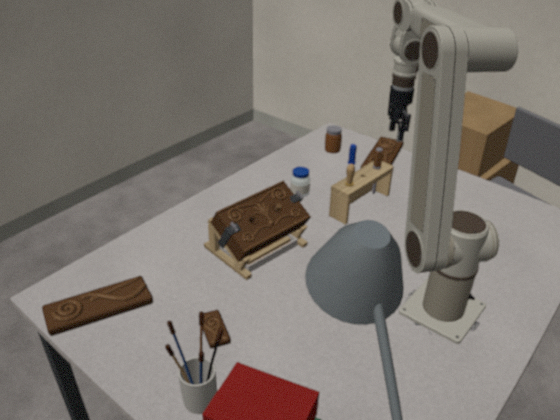

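View pics/w12.png

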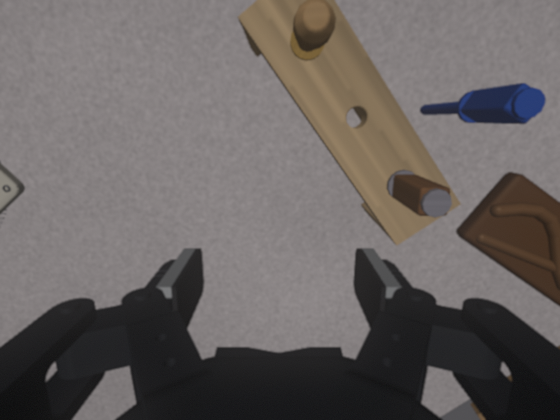

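The drift hangs upright in its end hole with its cap at z ≈ 0.199. The gouge, jar and sound dowel look unchanged, the left bore is open, and the arm is clear of everything.

```bash
python3 -c "
from workcell import bot
print(bot.job_done(), bot.get_obs()['clock'])"
```

```text
the job is handed in; nothing more can be done
the job is handed in; nothing more can be done
```

The broken dowel is out and in the tray, the drift is back in its rack hole, and I handed the job in at about 27 s of the 67 s allowed. No verdict was reported.

- **What I did:** I took the drift from its end hole in the rack and lined it up with the left bore at 30 degrees. I pushed the dowel through with roughly 9–10 N on the drift. Then I withdrew and hung the drift back in the same hole.
- **Dowel:** The push force fell to zero as it came free. The depth picture shows the bore open through to the cork, and the dowel lying flat in the tray with its upper side about 24 mm above the table.
- **Drift:** It hangs upright and free, with its cap at about (0.472, -0.375, 0.199). That is within about 2 mm of where it started.
- **Gouge:** It is within 1 mm of its starting position.
- **Sound dowel, jar and loose carving:** They look unmoved in the pictures, but I did not measure them.
- **Problem on the way:** While carrying the drift to the carving, the last joint reached the end of its range and the tool drifted about 11 degrees off. I turned the wrist back by about 60 degrees before going near the wood. No other check failed or disagreed.

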